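# Sniff the lid joint of a purged spectrograph

## Robot

A 6-joint arm with a two-finger parallel gripper is mounted at the origin on the work surface. World frame = base frame: x ahead of the robot, y to its left, z up, the work surface at z = 0. Lengths are in m, angles in rad, forces in N, time in s.
With the tool pointing down it reaches from about 0.25 to 0.725 m from the base axis. Payload 9.7 kg.
Tool frame: the origin (TCP) lies on the front face of the gripper's body, between the roots of the fingers; the fingertips stand 73 mm ahead of it and the grasp point (between the pads) lies 54 mm ahead of it (bot.nose_length is the distance from the TCP to the fingertips, in m); z points along the fingers, x is the direction in which the jaws open and shut, and the axes are right-handed (so a half turn about z gives the same grasp; the last joint's range is limited). The gripper opens to 85 mm and grips with 20 to 120 N. Pads are 22 mm wide; open, the fingers measure 114 mm over their backs; the gripper's body (76 mm by 85 mm) begins 54 mm behind the grasp point. The pads swing forward as they close: fully open they stand 13 mm farther back than shut.
Start: joints at [1.299, 0.087, 0.176, 1.66, 0, 1.571], TCP at [0.148, 0.53, 0.304] pointing down, gripper open.
Joint ranges: [-3.13, 3.13], [-0.85, 1.81], [-1.15, 1.24], [-2.2, 2.28], [-1.44, 1.52], [-3.14, 3.14]. Speed limits (rad/s): [2.22, 2.22, 2.57, 3.14, 3.14, 3.14].

## Interface

Orientations are given as a rotation vector (axis times angle).
In Python, from station import bot gives the robot as it stands. Calls block until the motion is done:
- bot.move_ptp(position, orientation): joint-space move of the TCP to a pose.
- bot.move_straight(position, v=0.15, attitude=None, max_force=None): straight line of the TCP; attitude=None keeps the orientation; v is the mean speed in m/s. With max_force (N) it stops when the force on the tool has changed by that much, and returns True; else False.
- bot.movej(angles): joint-space move.
- bot.gripper_open() and bot.grab(squeeze=None): open the fingers fully, or close them until they stop; squeeze is the grip in N (None keeps the last).
- bot.hold(seconds).
- bot.solve_ik(position, orientation): joint angles nearest the present ones, or None.
- bot.snapshot(name): name is "scene" or "top" or "wrist"; returns (picture, depth): 384x512x3 uint8, red, green, blue; 384x512 float32, m along the optical axis (not along the pixel's ray), 0 where there is no reading.
- bot.get_calibration(name): a dict with "mtx" (3x3 intrinsics, pixels), "cam_to_world" (4x4, takes a point from camera to world coordinates). Camera axes: x right, y up, looking along -z (the intrinsics and any distortion apply to the point x, -y, -z); pixel columns grow to the right and rows downward; lengths in m; the calibration is good to about 2 mm. A picture is of the moment at which its call begins: read the wrist's pose just before it. get_calibration takes no time and is no camera call; for the wrist camera it gives the pose at the moment of the call.
A pose or a line that the arm cannot do raises bot.IKError and nothing moves.
- bot.sign_off(): hands the job in, once; it reports no verdict.
Readings, each from a call of its own:
- bot.current_time_s(): time.
- bot.current_joint_positions(): joint angles.
- bot.current_dq(): joint speeds.
- bot.current_joint_torque(): joint torques, N m.
- bot.current_tool_pos(): TCP position.
- bot.current_orientation(): TCP orientation.
- bot.current_force(): force on the tool from outside, world axes, zero at the start.
- bot.current_ft_torque(): the same for the moment, N m.
- bot.current_opening(): opening from 0.0 (shut) to 1.0 (fully open).
Only numpy, scipy, OpenCV 4.12 (cv2) and the standard library are available. Lean on these libraries where they do the work, as an engineer would, in place of code of your own. Each camera call takes 0.05 s, during which the arm holds its last target.

## Task

Check the lid of the black spectrograph box for purge-gas leaks: take the yellow leak-sniffer probe out of its stand and, with its tip about a centimetre above the orange joint in the lid, guide it slowly and steadily (about 3 cm per second) along the whole joint, starting at the end with the brass gas fitting. Do not press the probe on the box. Then hang the probe back upright in the hole it came from and let go, leaving the blue driver beside it where it is.

Things in the scene. Friction and masses are not known exactly. Their poses are not given: they have to be found in the camera images.
- sniffer_grip (a point): Leak-sniffer probe, loose, 120 g, hanging upright in a tool stand: YELLOW square handle 24 x 24 mm, 74 mm tall. This point is the handle's middle, on the axis, 133 mm above the tip; z up, x and y square to the handle's sides (x also across the stand's row of holes). A black collar 46 mm across, 6 mm thick, is right under the handle, its underside 43 mm below this point.
- sniffer_tip (a point): The same probe's pointed lower end, at the foot of the 12 mm steel shaft under the collar. The fixed aluminium stand is 100 mm high, its 12 mm top plate 80 x 240 mm with two 33 mm square through holes 120 mm apart, free space below. The probe starts centred in one, hanging by its collar, tip 10 mm above the table; which hole, and the stand's place and yaw, vary.
- joint_start (a point): Start of the joint, at its end beside the brass gas fitting: a straight flush ORANGE strip, 10 mm wide, 160 mm long, in the flat top of a fixed black box (240 x 180 mm, 90 mm high). This point is on the strip's centre line at the top surface; y points along the strip to its far end (y = 160 mm), z up. The fitting juts from the box's side, below the lid. Only 1.5 mm screw heads rise above the lid.
- driver_grip (a point): Bystander: a stubby driver with a round BLUE handle, 28 mm across and 40 mm tall, hanging by a black collar in the other hole of the stand, 120 mm from the probe; this point is the middle of its handle, on the axis. Its top is 146 mm above the table: carry the probe's tip higher than that past it. Leave it alone.
Things that resemble listed ones, but are neither listed nor needed, are in the scene too. What is meant by the part that bears sniffer_grip is not purple, red or turquoise, and is the larger of those in its own colour.

How it is judged:
By the outcome, as a careful person would: the job done as asked, in the order asked, and still so for the second after the job is handed in, with the robot touching nothing.
It also fails if it takes over 66 s, if anything falls off the work surface, if the arm or the gripper's body presses on something with over 40 N, if the wrist force passes 120 N, or if a joint passes its speed limit or range.

## Working session

There is one attempt and no reset: what is moved stays moved. The work goes in short steps, each a Python script; the robot and the scene stay as the last script left them, time stands still between calls to the robot, and variables do not carry over. Pictures are saved under pics/ and viewed, and the job is handed in when it is done.

```bash
ls; mkdir -p pics; python3 - <<'E'
from station import bot
import cv2,numpy as np
for n in ["scene","top"]:
    p,d=bot.snapshot(n); np.savez(f"{n}.npz",p=p,d=d,**{k:v for k,v in bot.get_calibration(n).items()})
    cv2.imwrite(f"pics/{n}0.png",cv2.resize(p[:,:,::-1],(800,600)))
    print(n,bot.get_calibration(n))
print(bot.current_time_s(),bot.current_orientation())
E
```

```text
pics
scene {'mtx': array([[420.33948985,   0.        , 256.97920225],
       [  0.        , 420.33948985, 187.20489835],
       [  0.        ,   0.        ,   1.        ]]), 'cam_to_world': array([[ 0.68330522, -0.63242363,  0.36487577,  0.84847128],
       [ 0.73012935,  0.59340762, -0.3387898 , -0.4831963 ],
       [-0.00226139,  0.49790335,  0.86722958,  0.90797235],
       [ 0.        ,  0.        ,  0.        ,  1.        ]])}
top {'mtx': array([[470.40180358,   0.        , 248.3319727 ],
       [  0.        , 470.40180358, 194.44627905],
       [  0.        ,   0.        ,   1.        ]]), 'cam_to_world': array([[-0.02637041,  0.99597661, -0.08564575,  0.43005245],
       [-0.99956741, -0.02738734, -0.01072024, -0.15955712],
       [-0.01302272,  0.085326  ,  0.99626798,  1.16488355],
       [ 0.        ,  0.        ,  0.        ,  1.        ]])}
0.1 [ 2.50133768e+00  1.89957644e+00 -1.52696758e-03]
```

View pics/scene0.png

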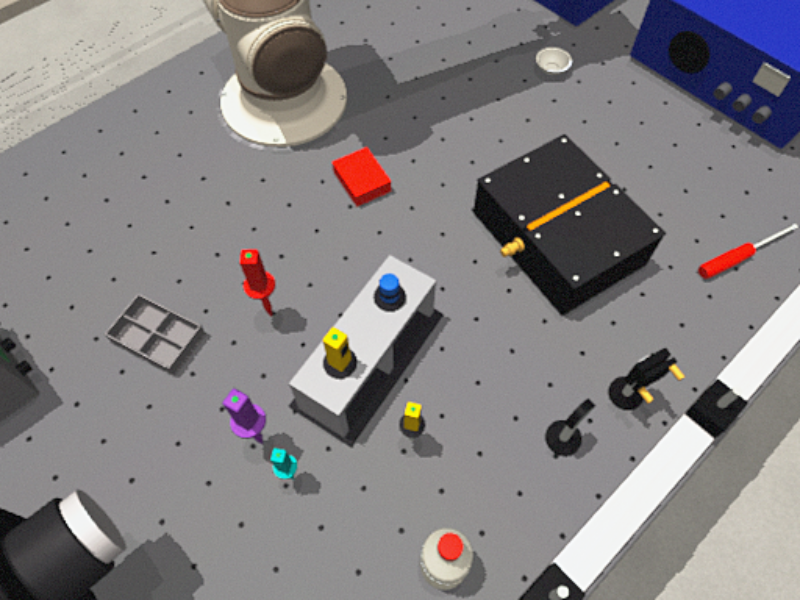

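View pics/top0.png

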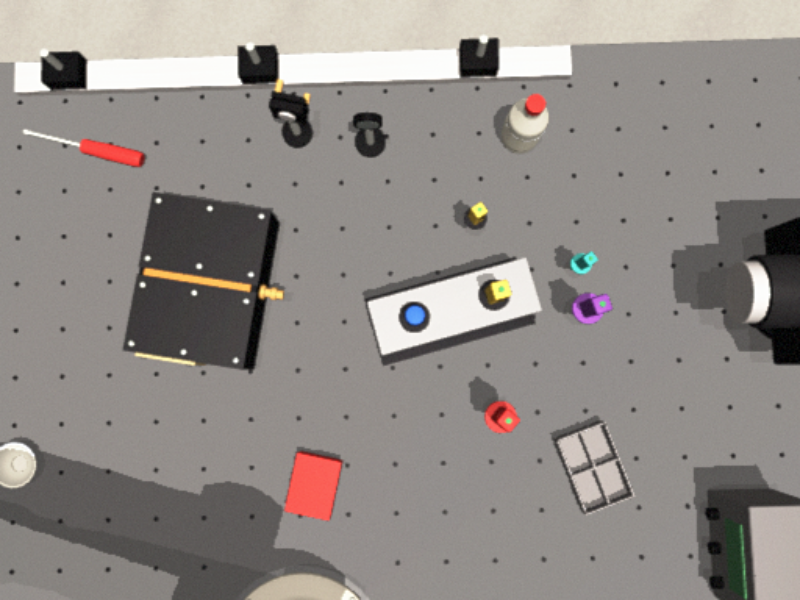

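```bash
cat > h.py <<'E'
import numpy as np, cv2
def cloud(f):
    z=np.load(f); K=z['mtx'];T=z['cam_to_world'];d=z['d']
    v,u=np.mgrid[:384,:512]
    c=np.stack([(u-K[0,2])/K[0,0]*d,-(v-K[1,2])/K[1,1]*d,-d],-1)
    return z['p'],d,c@T[:3,:3].T+T[:3,3],K,T
def proj(K,T,P):
    c=(np.atleast_2d(P)-T[:3,3])@T[:3,:3]
    return np.stack([K[0,2]+K[0,0]*c[:,0]/-c[:,2],K[1,2]+K[1,1]*-c[:,1]/-c[:,2]],-1)
E
python3 - <<'E'
from h import *
for n in ["top","scene"]:
    p,d,W,K,T=cloud(n+".npz")
    hsv=cv2.cvtColor(p,cv2.COLOR_RGB2HSV)
    H,S,V=[hsv[...,i].astype(int) for i in range(3)]
    x,y,z=W[...,0],W[...,1],W[...,2]
    ok=d>0
    print(n,"table z",np.median(z[ok&(abs(x-.45)<.1)&(abs(y+.1)<.02)]))
    m=ok&(abs(z-.1)<.006)&(x>.35)&(x<.6)&(y<-.05)&(y>-.45)&(S<60)
    m=m&(V>110)
    r=cv2.minAreaRect(np.float32(W[m][:,:2]*1000)); print("stand",r,m.sum(),np.median(z[m]))
    m=ok&(S>150)&(abs(H-15)<6)&(z>.08)&(z<.1)&(y>0)
    P=W[m];r=cv2.minAreaRect(np.float32(P[:,:2]*1000)); print("strip",r,m.sum(),np.median(P[:,2]))
    m=ok&(V<70)&(z>.08)&(z<.1)&(y>0)&(x>.3)&(x<.7)
    P=W[m];r=cv2.minAreaRect(np.float32(P[:,:2]*1000)); print("lid",r,m.sum(),np.median(P[:,2]))
    m=ok&(S>150)&(abs(H-28)<6)&(z>.12)&(z<.2)
    P=W[m];print("yel",P.min(0),P.max(0),len(P)); Q=P[P[:,2]>.174];print(" top",Q.mean(0),len(Q),cv2.minAreaRect(np.float32(Q[:,:2]*1000)))
    m=ok&(S>120)&(abs(H-108)<8)&(z>.12)&(z<.17)&(y<-.05)&(x<.6)
    P=W[m];Q=P[P[:,2]>.14];print("blue",Q.mean(0),P.max(0),len(Q))
E
python3 - <<'E'
import cv2
for n,(a,b,c,d) in {"top":(150,215,225,355),"scene":(155,290,180,290)}.items():
    i=cv2.imread(f"pics/{n}0.png"); i=cv2.resize(i,(512,384))[a:b,c:d]
    cv2.imwrite(f"pics/{n}_c.png",cv2.resize(i,None,fx=5 if n=="top" else 4,fy=5 if n=="top" else 4,interpolation=cv2.INTER_CUBIC))
E
```

```text
top table z -1.86944540894185e-05
stand ((516.5958862304688, -243.38409423828125), (80.52352905273438, 239.9712371826172), 13.958405494689941) 3079 0.09994260619674056
strip ((566.1246948242188, 128.8496551513672), (176.47840881347656, 31.65496826171875), 87.80276489257812) 313 0.0889437198736851
lid ((567.7623901367188, 133.0655517578125), (180.7083740234375, 237.75045776367188), 79.52540588378906) 6135 0.08945252187482011
yel [ 0.43244955 -0.7073384   0.12412355] [ 0.65150327 -0.27189091  0.18181601] 42
 top [ 0.53241392 -0.31650741  0.17864084] 20 ((564.7315063476562, -498.6434326171875), (23.754514694213867, 424.7049865722656), 9.836647033691406)
blue [ 0.50061043 -0.21745208  0.14593089] [ 0.59694336 -0.17133507  0.16531746] 129
scene table z 3.3260130769541263e-06
stand ((448.8669738769531, -261.6072998046875), (220.17970275878906, 240.78469848632812), 14.158506393432617) 2917 0.09995467330770658
strip ((535.1646728515625, 313.4761657714844), (62.7173957824707, 523.6964111328125), 9.90762710571289) 165 0.08928722228211816
lid ((572.2700805664062, 297.5699462890625), (547.7206420898438, 260.8804626464844), 88.1683578491211) 5818 0.08954398240053973
yel [ 0.48045724 -0.65854452  0.12003704] [0.85444224 0.56496937 0.18294797] 371
 top [ 0.53318635 -0.30399055  0.17954366] 125 ((531.8353881835938, -303.4114990234375), (22.678373336791992, 23.972187042236328), 16.33099365234375)
blue [ 0.50371818 -0.19391513  0.1454824 ] [ 0.5430502  -0.17404517  0.15734965] 120
```

```bash
python3 - <<'E'
from h import *
for n,(a,b,c,d) in {"top":(115,240,75,190),"scene":(80,200,300,430)}.items():
    i=cloud(n+".npz")[0][a:b,c:d,::-1]
    cv2.imwrite(f"pics/{n}_box.png",cv2.resize(i,None,fx=4.5,fy=4.5,interpolation=cv2.INTER_CUBIC))
E
```

```text
(no output)
```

View pics/top_box.png

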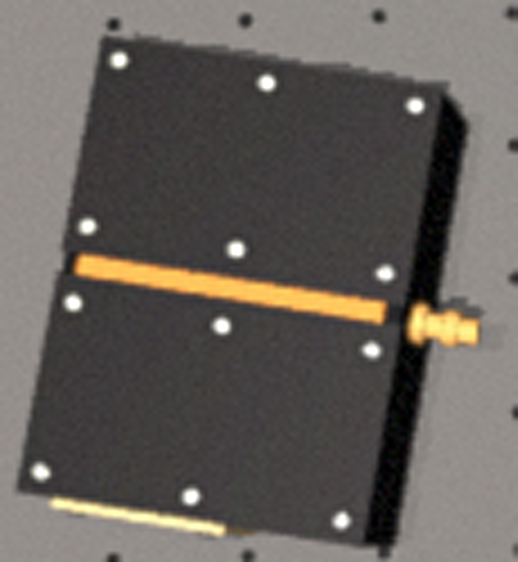

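View pics/scene_box.png

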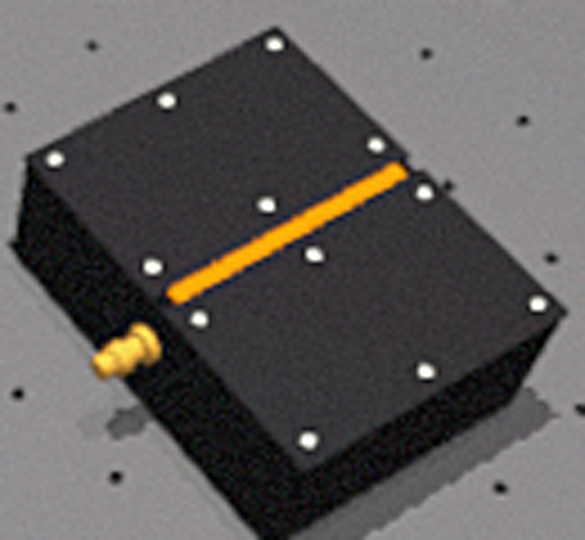

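View pics/top_c.png

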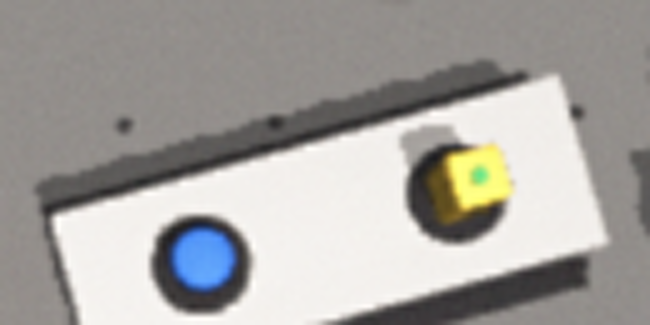

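View pics/scene_c.png

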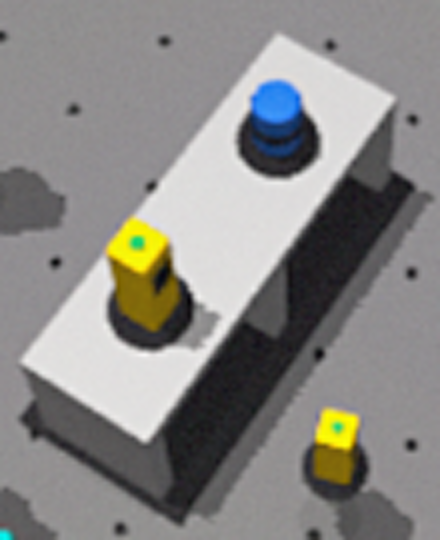

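```bash
python3 - <<'E'
from h import *
def ray(K,T,uv,z):
    u,v=uv; r=T[:3,:3]@np.array([(u-K[0,2])/K[0,0],-(v-K[1,2])/K[1,1],-1]); return T[:3,3]+r*(z-T[2,3])/r[2]
f=lambda X,Y,c,r:(c+(X+.5)/4.5-.5,r+(Y+.5)/4.5-.5)
for n,a,b,c,r in [("top",(386,313),(77,265),75,115),("scene",(170,295),(404,173),300,80)]:
    p,d,W,K,T=cloud(n+".npz")
    A=ray(K,T,f(*a,c,r),.09);B=ray(K,T,f(*b,c,r),.09);print(n,A,B,np.linalg.norm(B-A),np.degrees(np.arctan2(*(B-A)[[1,0]])))
    # strip via color mask
    hsv=cv2.cvtColor(p,cv2.COLOR_RGB2HSV).astype(int)
    m=(hsv[...,1]>120)&(abs(hsv[...,0]-16)<7)&(hsv[...,2]>120)
    m[:, :]&=(W[...,1]>.035)&(W[...,1]<.25)&(abs(W[...,2]-.09)<.006)&(W[...,0]>.53)&(W[...,0]<.6)
    uv=np.argwhere(m)[:,::-1]; Q=np.array([ray(K,T,q,.09) for q in uv])
    print(" rect",cv2.minAreaRect(np.float32(Q[:,:2]*1000)), Q[:,:2].mean(0))
p,d,W,K,T=cloud("top.npz")
def up(x,y,i=5): return (225+(x+.5)/i-.5,150+(y+.5)/i-.5)
print("dot top",ray(K,T,up(480,175),.18),"blue",ray(K,T,up(203,259),.146), "collar probe",ray(K,T,up(458,193),.106))
p,d,W,K,T=cloud("scene.npz")
def us(x,y,i=4): return (180+(x+.5)/i-.5,155+(y+.5)/i-.5)
print("dot scene",ray(K,T,us(137,242),.18),"blue",ray(K,T,us(276,95),.146))
from station import bot
from scipy.spatial.transform import Rotation as R
for yaw in np.radians([14,104,194,-76]):
  # jaw x axis direction yaw; z down
  x=np.array([np.cos(yaw),np.sin(yaw),0]);z=np.array([0,0,-1.]);Rm=np.c_[x,np.cross(z,x),z]
  rv=R.from_matrix(Rm).as_rotvec()
  for P in [(.5316,-.302,.197),(.5316,-.302,.4),(.58,.05,.287),(.56,.21,.287),(.57,.13,.4)]:
    q=bot.solve_ik(P,rv); print(np.degrees(yaw).round(),P,None if q is None else np.round(q,2))
E
```

```text
top [0.55178326 0.05390284 0.09      ] [0.58101032 0.21277719 0.09      ] 0.1615403322662553 79.5762216910967
 rect ((567.2046508789062, 134.40658569335938), (162.0252685546875, 12.223319053649902), 79.3951416015625) [0.56714662 0.1342374 ]
scene [0.55102256 0.05468129 0.09      ] [0.58449458 0.21028825 0.09      ] 0.15916626547438154 77.8603022359756
 rect ((566.6740112304688, 133.1836700439453), (161.03839111328125, 12.071887969970703), 79.47180938720703) [0.56633015 0.13152726]
dot top [ 0.53130189 -0.30130472  0.18      ] blue [ 0.50149411 -0.18479261  0.146     ] collar probe [ 0.53101808 -0.30172139  0.106     ]
dot scene [ 0.53066418 -0.30162005  0.18      ] blue [ 0.50005608 -0.18369585  0.146     ]
14.0 (0.5316, -0.302, 0.197) [-0.52  0.22  0.12  1.47 -0.    0.81]
14.0 (0.5316, -0.302, 0.4) [-0.52  0.32  0.63  1.89 -0.    0.81]
14.0 (0.58, 0.05, 0.287) [ 0.09  0.16  0.22  1.63 -0.    1.41]
14.0 (0.56, 0.21, 0.287) [ 0.36  0.2   0.27  1.64 -0.    1.69]
14.0 (0.57, 0.13, 0.4) [ 0.22  0.24  0.54  1.87 -0.    1.55]
104.0 (0.5316, -0.302, 0.197) [-0.52  0.22  0.12  1.47  0.   -0.
[... 207 characters left out ...]
57, 0.13, 0.4) [ 0.22  0.24  0.54  1.87 -0.   -0.02]
194.0 (0.5316, -0.302, 0.197) [-0.52  0.22  0.12  1.47 -0.   -2.33]
194.0 (0.5316, -0.302, 0.4) [-0.52  0.32  0.63  1.89 -0.   -2.33]
194.0 (0.58, 0.05, 0.287) [ 0.09  0.16  0.22  1.63  0.   -1.73]
194.0 (0.56, 0.21, 0.287) [ 0.36  0.2   0.27  1.64  0.   -1.46]
194.0 (0.57, 0.13, 0.4) [ 0.22  0.24  0.54  1.87  0.   -1.59]
-76.0 (0.5316, -0.302, 0.197) [-0.52  0.22  0.12  1.47 -0.    2.38]
-76.0 (0.5316, -0.302, 0.4) [-0.52  0.32  0.63  1.89 -0.    2.38]
-76.0 (0.58, 0.05, 0.287) [ 0.09  0.16  0.22  1.63 -0.    2.98]
-76.0 (0.56, 0.21, 0.287) [ 0.36  0.2   0.27  1.64 -0.   -3.03]
-76.0 (0.57, 0.13, 0.4) [ 0.22  0.24  0.54  1.87 -0.    3.12]
```

```bash
cat >> h.py <<'E'
from scipy.spatial.transform import Rotation as R
def down(deg):
    yaw=np.radians(deg);x=np.array([np.cos(yaw),np.sin(yaw),0]);z=np.array([0,0,-1.])
    return R.from_matrix(np.c_[x,np.cross(z,x),z]).as_rotvec()
E
python3 - <<'E'
from h import *
from station import bot
bot.move_ptp((.531,-.3015,.36),down(104))
c=bot.get_calibration("wrist");p,d=bot.snapshot("wrist")
np.savez("w1.npz",p=p,d=d,**c)
cv2.imwrite("pics/w1.png",cv2.resize(p[:,:,::-1],(800,600)))
print(c,bot.current_time_s())
E
```

```text
{'mtx': array([[294.58272843,   0.        , 257.97806833],
       [  0.        , 294.58272843, 194.52129937],
       [  0.        ,   0.        ,   1.        ]]), 'cam_to_world': array([[-2.43339788e-01, -9.18638080e-01, -3.11271305e-01,
         4.51411854e-01],
       [ 9.69941079e-01, -2.30544107e-01, -7.78698845e-02,
        -3.21607491e-01],
       [-2.27523740e-04, -3.20863666e-01,  9.47125364e-01,
         4.29452290e-01],
       [ 0.00000000e+00,  0.00000000e+00,  0.00000000e+00,
         1.00000000e+00]])} 3.3583
```

View pics/w1.png

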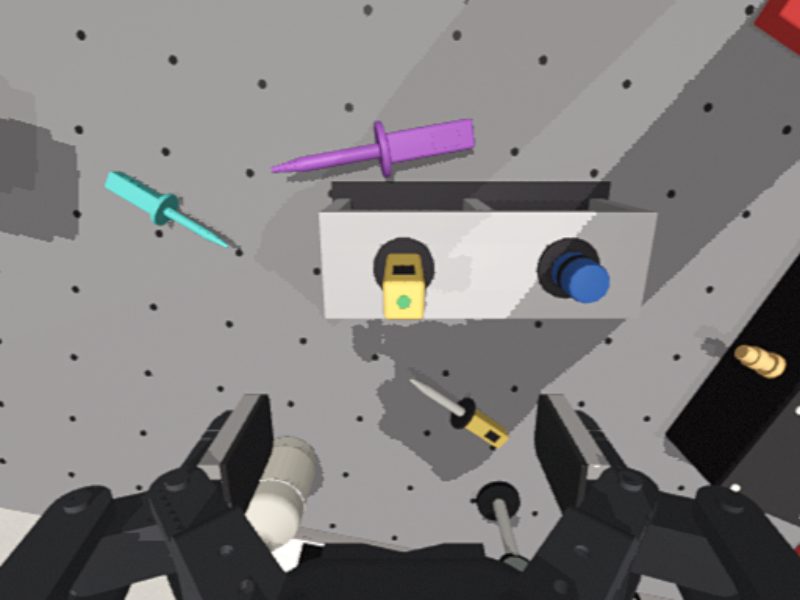

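```bash
python3 - <<'E'
from h import *
p,d,W,K,T=cloud("w1.npz")
m=(abs(W[...,2]-.1)<.004)&(W[...,0]<.65)&(W[...,0]>.4)&(W[...,1]<-.08)&(d>0)
print(cv2.minAreaRect(np.float32(W[m][:,:2]*1000)))
q=proj(K,T,[[.531,-.3015,.18]])*1.5625; print(q)
m=(abs(W[...,2]-.18)<.003)&(W[...,0]<.58)&(W[...,1]<-.25)&(W[...,1]>-.35)&(d>0)
print(cv2.minAreaRect(np.float32(W[m][:,:2]*1000)))
E
```

```text
((517.2656860351562, -243.61138916015625), (80.60689544677734, 240.9486083984375), 14.071114540100098)
[[403.42880179 299.92247089]]
((531.0887451171875, -302.0986633300781), (22.798473358154297, 22.782222747802734), 13.96961498260498)
```

```bash
python3 - <<'E'
from h import *
from station import bot
r=down(104.05)
bot.move_ptp((.5312,-.3017,.30),r)
print(bot.move_straight((.5312,-.3017,.199),v=.12,max_force=15))
print(bot.current_tool_pos(),bot.current_force())
bot.grab(60); bot.hold(.2)
print(bot.current_opening(),bot.current_tool_pos(),bot.current_force(),bot.current_time_s())
print(bot.move_straight((.5312,-.3017,.24),v=.08,max_force=25))
p,d=bot.snapshot("scene");cv2.imwrite("pics/s2.png",cv2.resize(p[150:300,150:320,::-1],None,fx=4,fy=4))
print(bot.current_opening(),bot.current_tool_pos(),bot.current_force(),bot.current_time_s())
E
```

```text
False
[ 0.53156336 -0.30192801  0.20025918] [ 0.1109839  -0.17588622 -0.50912766]
0.27277437217639366 [ 0.53123316 -0.3017272   0.19920995] [-0.31645597  0.18160007  2.82090477] 5.4833
False
0.27089654649774625 [ 0.53111216 -0.30164428  0.23949125] [ 0.81240222 -0.16766807 -1.87177457] 6.2
```

View pics/s2.png

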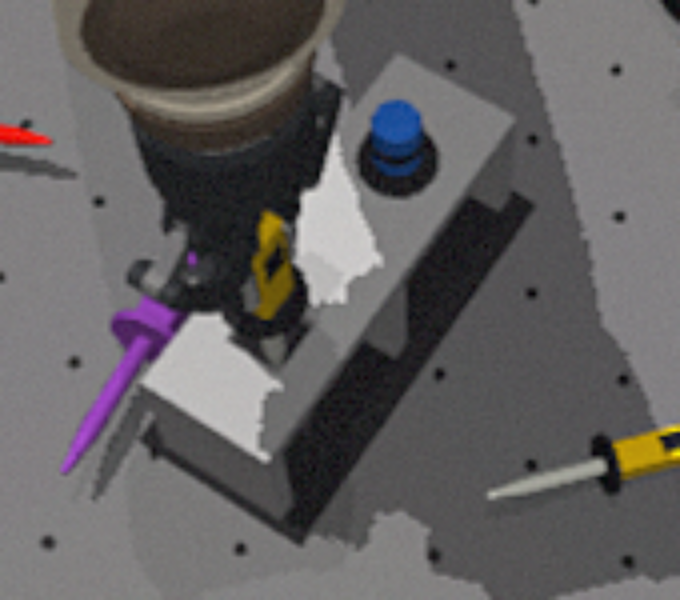

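```bash
python3 - <<'E'
from h import *
from station import bot
bot.move_straight((.5312,-.3017,.38),v=.2)
bot.move_straight((.552-.0055,.055-.0295,.38),v=.25)
bot.hold(.2)
print(bot.current_opening(),bot.current_tool_pos(),bot.current_orientation(),down(104.05),bot.current_force(),bot.current_time_s())
for n in ("scene","top","wrist"):
    c=bot.get_calibration(n);p,d=bot.snapshot(n);np.savez(f"{n}3.npz",p=p,d=d,**c)
    cv2.imwrite(f"pics/{n}3.png",cv2.resize(p[:,:,::-1],(800,600)))
E
```

```text
0.26927195166266643 [0.54650637 0.02470647 0.37998463] [ 1.93466328e+00  2.47519760e+00 -1.38354118e-04] [1.9330772  2.47645249 0.        ] [-0.67530747 -0.42233824 -1.70787055] 8.7083
```

View pics/scene3.png

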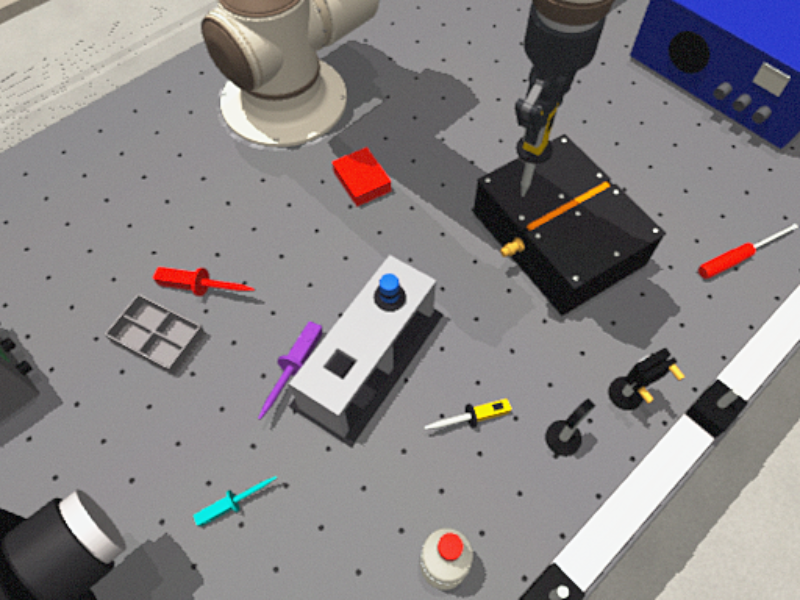

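View pics/wrist3.png

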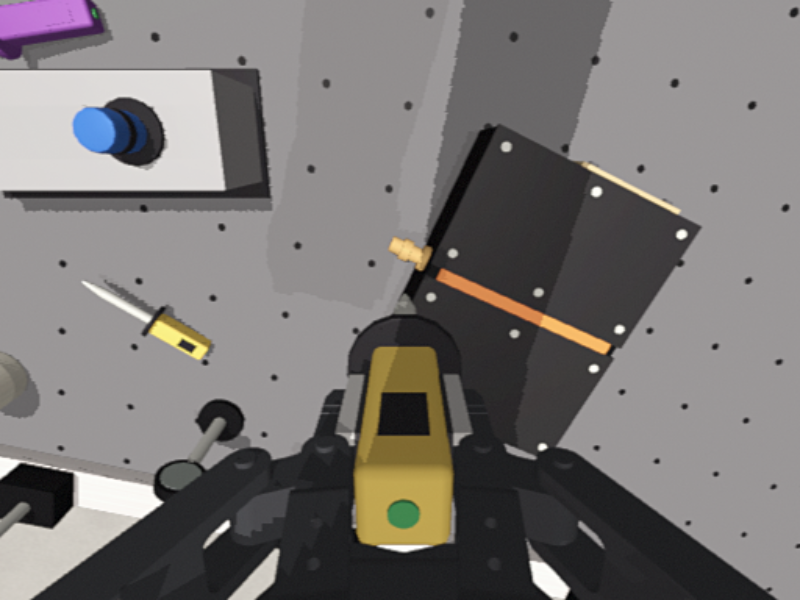

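View pics/top3.png

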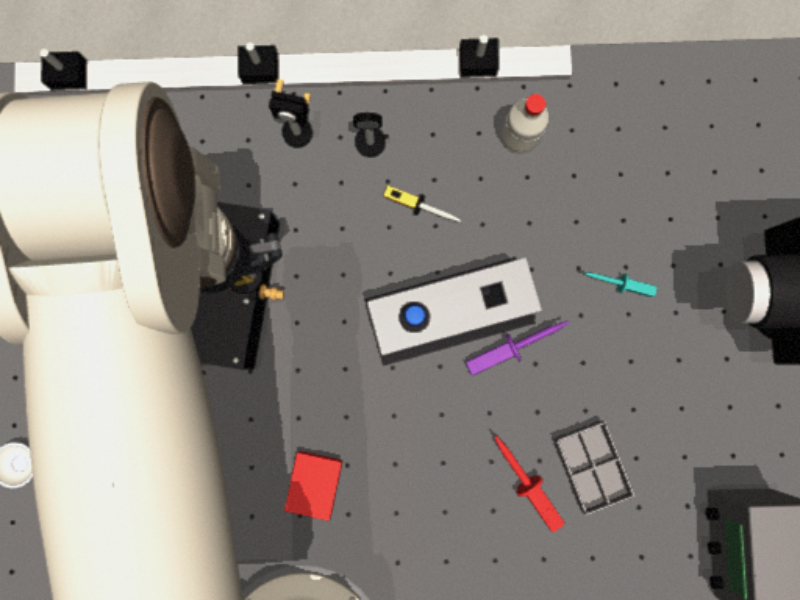

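```bash
python3 - <<'E'
from h import *
p,d,W,K,T=cloud("scene3.npz")
print((proj(K,T,[[.5465,.0247,.191],[.5465,.0247,.281]])-[300,40])*5)
i=p[40:140,300:420,::-1];cv2.imwrite("pics/s3c.png",cv2.resize(i,None,fx=5,fy=5,interpolation=cv2.INTER_CUBIC))
p,d,W,K,T=cloud("wrist3.npz")
print(proj(K,T,[[.5465,.0247,.191]])*1.5625)
E
```

```text
[[171.0758604  421.29150358]
 [207.04986389 277.52922836]]
[[403.91116383 295.73931654]]
```

View pics/s3c.png

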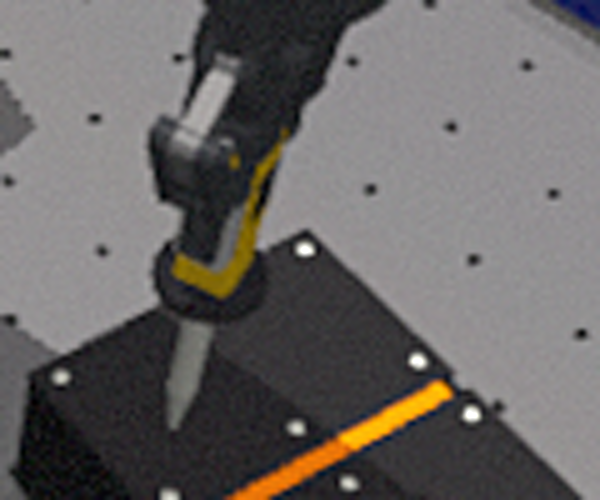

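```bash
python3 - <<'E'
from h import *
p,d,W,K,T=cloud("scene3.npz")
for v in range(104,128): 
    a=[(u,*np.round(W[v,u]*1000).astype(int)) for u in range(328,346) if d[v,u]>0 and W[v,u,2]>.13 ]
    if a:
        a=np.array(a);print(v,len(a),a[0,0],a[-1,0],a[:,1:].mean(0).round(1))
p,d,W,K,T=cloud("wrist3.npz")
m=(W[...,2]>.17)&(W[...,2]<.26)&(d>0)&(W[...,0]>.45)&(W[...,1]<.12)&(W[...,1]>-.08)
Q=W[m];print(len(Q),Q[:,2].min(),Q[Q[:,2]<.2].mean(0) )
E
```

```text
104 10 336 345 [558.2   9.2 278.3]
105 6 336 341 [548.7  19.  259.3]
106 6 336 341 [549.3  19.  257. ]
107 7 335 341 [548.6  19.1 253.1]
108 6 335 340 [548.3  18.8 250.3]
109 6 335 340 [548.5  19.2 247.2]
110 6 335 340 [549.2  19.  244.5]
111 6 335 340 [549.3  19.8 241. ]
112 6 334 339 [548.2  18.8 237.7]
113 6 334 339 [549.2  18.5 235.8]
114 6 334 339 [549.3  18.7 232.3]
115 6 334 339 [549.7  19.2 229.3]
116 6 333 338 [548.2  18.8 225. ]
117 6 333 338 [548.8  18.7 222.5]
118 6 333 338 [549.3  19.2 219. ]
119 4 333 337 [548.8  18.8 215.5]
120 5 333 337 [548.6  20.2 211.4]
121 4 333 336 [548.   20.  207.5]
122 4 333 336 [548.  21. 203.]
123 3 333 335 [547.7  21.  199.3]
124 3 333 335 [548.  21. 197.]
125 2 333 334 [547.  21. 192.]
129 0.19029469138099586 [0.54513567 0.02388291 0.19382026]
```

```bash
python3 - <<'E'
from h import *
from station import bot
a=np.radians(79.4);e=np.array([np.cos(a),np.sin(a)]);c=np.array([.567,.1337])
s=c-.084*e;f=c+.084*e; r=down(104.05)
bot.move_straight((*s,.36),v=.15,attitude=r)
print(bot.move_straight((*s,.2905),v=.08,max_force=12)); bot.hold(.4)
print(bot.current_tool_pos(),s,bot.current_force())
p,d=bot.snapshot("scene");k=bot.get_calibration("scene");np.savez("scene4.npz",p=p,d=d,**k)
cv2.imwrite("pics/s4.png",cv2.resize(p[60:200,300:440,::-1],None,fx=4,fy=4,interpolation=cv2.INTER_CUBIC))
cw=bot.get_calibration("wrist");p,d=bot.snapshot("wrist");np.savez("wrist4.npz",p=p,d=d,**cw)
cv2.imwrite("pics/w4.png",cv2.resize(p[:,:,::-1],(800,600)))
print(bot.current_time_s())
E
```

```text
False
[0.55158639 0.05112432 0.29063819] [0.55154809 0.05113343] [ 1.35006005  0.02867104 -0.42749104]
10.7417
```

View pics/s4.png

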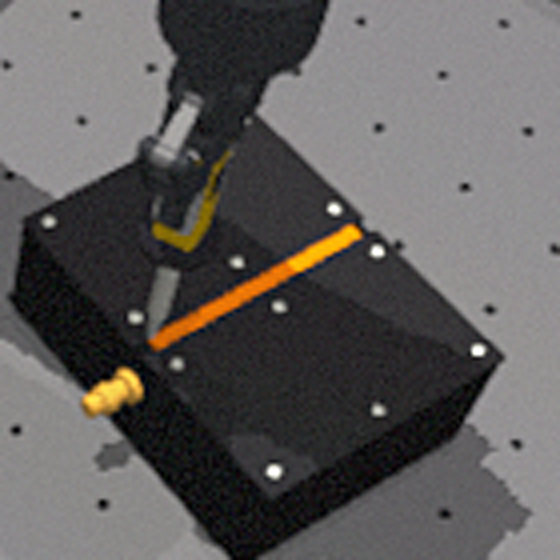

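View pics/w4.png

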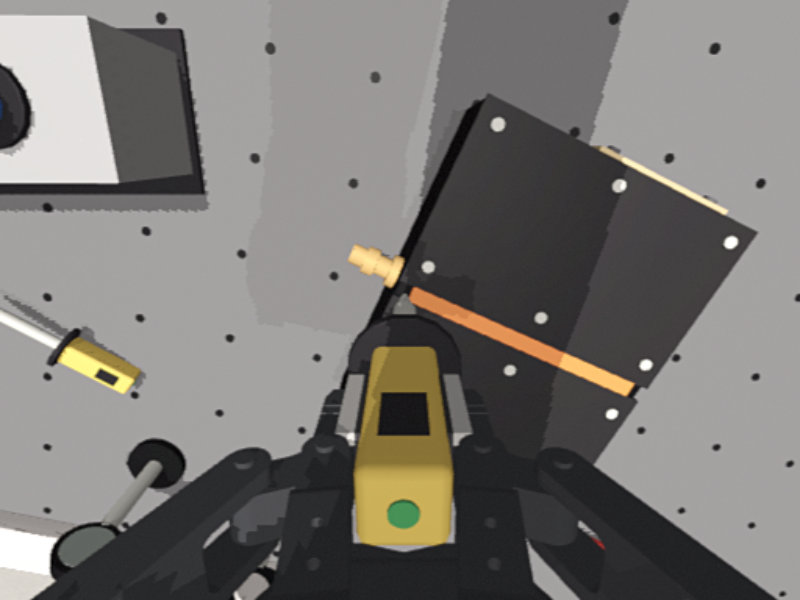

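```bash
python3 - <<'E'
from h import *
for n in ("wrist4","wrist3"):
    p,d,W,K,T=cloud(n+".npz")
    hsv=cv2.cvtColor(p,cv2.COLOR_RGB2HSV).astype(int)
    m=(hsv[...,1]>100)&(abs(hsv[...,0]-14)<7)&(abs(W[...,2]-.09)<.005)&(d>0)&(W[...,1]<.225)&(W[...,1]>.045)&(W[...,0]>.54)&(W[...,0]<.6)
    Q=W[m];print(cv2.minAreaRect(np.float32(Q[:,:2]*1000)),np.median(Q[:,2]))
p,d,W,K,T=cloud("wrist4.npz")
for z in (.1,.11,.13):
    print(z,proj(K,T,[[.5516,.0511,z]])*1.5625)
m=(W[...,2]>.096)&(W[...,2]<.16)&(d>0)&(W[...,0]>.53)&(W[...,1]<.08)&(W[...,0]<.58)&(W[...,1]>.03)
Q=W[m];print(len(Q),Q[:,2].min(),Q[Q[:,2]<.115].mean(0))
E
```

```text
((567.7174072265625, 135.61126708984375), (164.8226318359375, 11.732022285461426), 79.46582794189453) 0.08914139334005866
((567.5860595703125, 135.42257690429688), (164.77487182617188, 11.843985557556152), 79.4295883178711) 0.08912252817140762
0.1 [[404.22066245 295.07224165]]
0.11 [[404.25581199 300.36331083]]
0.13 [[404.33428631 312.17607089]]
129 0.10191781173407605 [0.54981592 0.0499822  0.10778792]
```

```bash
python3 - <<'E'
from h import *
from station import bot
a=np.radians(79.45);e=np.array([np.cos(a),np.sin(a)]);c=np.array([.5674,.1347])
f=c+.084*e
t=bot.current_time_s()
print(bot.move_straight((*f,.2905),v=.03)); print(bot.current_time_s()-t)
bot.hold(.3)
print(bot.current_tool_pos(),f,bot.current_force())
p,d=bot.snapshot("scene")
cv2.imwrite("pics/s5.png",cv2.resize(p[60:200,300:440,::-1],None,fx=4,fy=4,interpolation=cv2.INTER_CUBIC))
p,d=bot.snapshot("wrist");cv2.imwrite("pics/w5.png",cv2.resize(p[:,:,::-1],(800,600)))
print(bot.current_time_s())
E
```

```text
False
5.783299999999999
[0.58277662 0.2172682  0.29050116] [0.58277985 0.21728002] [-0.01901719 -0.66252392 -0.73372984]
16.925
```

View pics/s5.png

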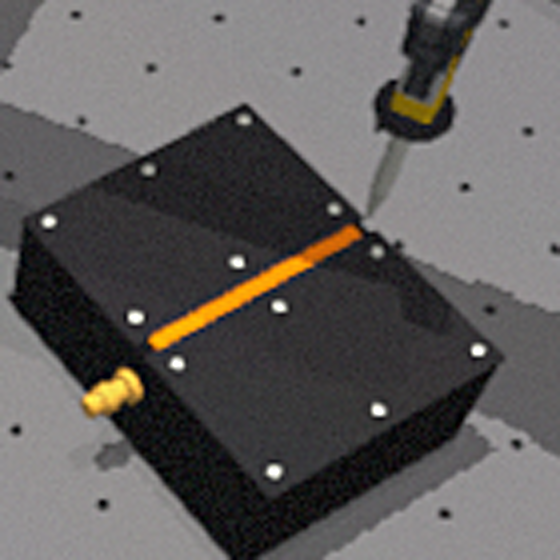

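View pics/w5.png

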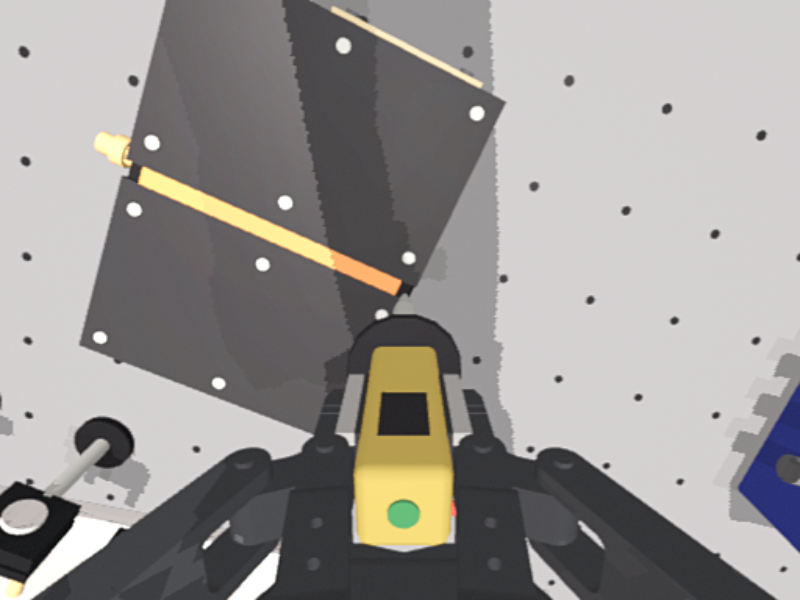

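```bash
python3 - <<'E'
from h import *
from station import bot
x,y,z=bot.current_tool_pos()
bot.move_straight((x,y,.385),v=.15)
bot.move_straight((.5312,-.3017,.385),v=.25,attitude=down(104.05)); bot.hold(.3)
print(bot.current_tool_pos())
print(bot.move_straight((.5312,-.3017,.30),v=.12,max_force=10)); bot.hold(.2)
print(bot.current_force(),bot.current_opening())
p,d=bot.snapshot("scene");cv2.imwrite("pics/s6.png",cv2.resize(p[150:300,150:320,::-1],None,fx=4,fy=4))
p,d=bot.snapshot("wrist");cv2.imwrite("pics/w6.png",cv2.resize(p[:,:,::-1],(800,600)))
print(bot.current_time_s())
E
```

```text
[ 0.53128323 -0.30140171  0.38505251]
False
[ 0.4216048   0.07430107 -1.09334952] 0.27129398719632963
21.4
```

View pics/s6.png

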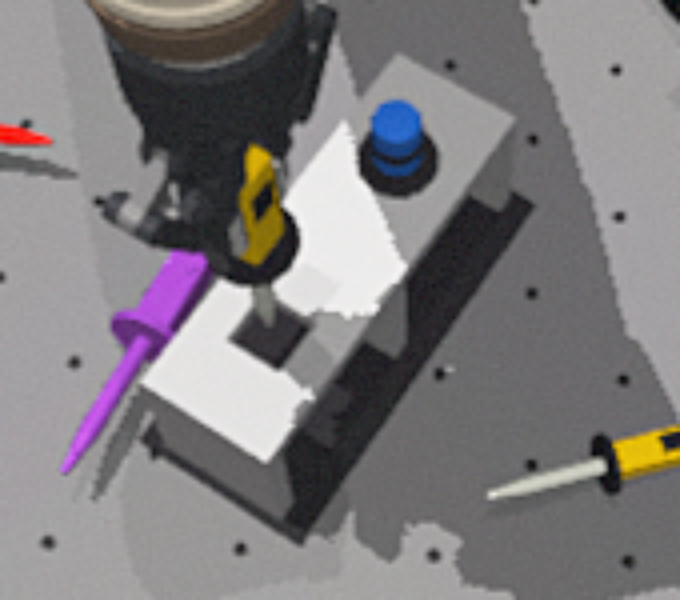

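View pics/w6.png

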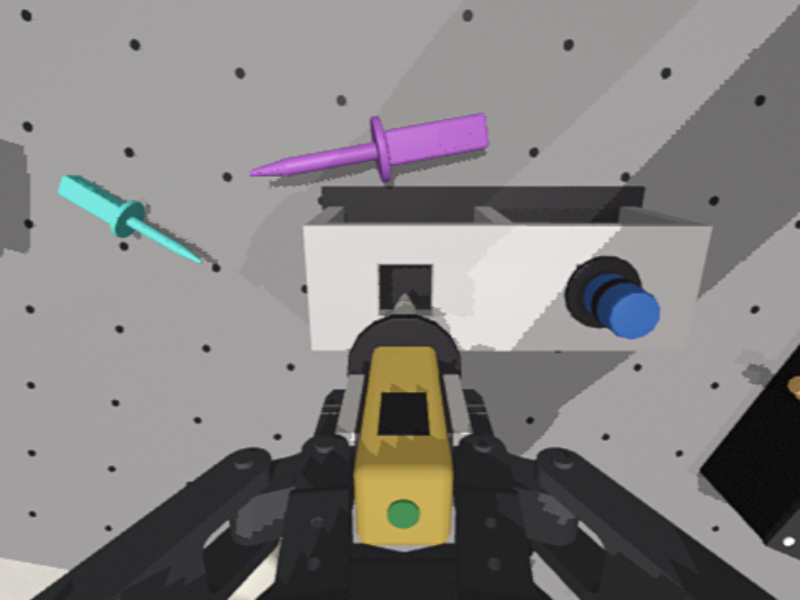

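Tip is over the hole, aligned. Lower and release.

```bash
python3 - <<'E'
from h import *
from station import bot
print(bot.move_straight((.5312,-.3017,.205),v=.1,max_force=10), bot.current_force())
print(bot.move_straight((.5312,-.3017,.1993),v=.02,max_force=6)); bot.hold(.3)
print(bot.current_tool_pos(),bot.current_force())
bot.gripper_open(); bot.hold(.4)
print(bot.current_opening(),bot.current_force())
bot.move_straight((.5312,-.3017,.36),v=.12)
q=bot.current_joint_positions()
p,d=bot.snapshot("wrist");k=bot.get_calibration("wrist");np.savez("w7.npz",p=p,d=d,**k);cv2.imwrite("pics/w7.png",cv2.resize(p[:,:,::-1],(800,600)))
bot.move_straight((.45,-.05,.40),v=.25); bot.hold(.3)
p,d=bot.snapshot("scene");cv2.imwrite("pics/s7.png",cv2.resize(p[:,:,::-1],(800,600)))
print(bot.current_time_s())
p,d,W,K,T=cloud("w7.npz")
m=(abs(W[...,2]-.18)<.003)&(W[...,0]<.58)&(W[...,1]<-.25)&(W[...,1]>-.35)&(d>0)
print(cv2.minAreaRect(np.float32(W[m][:,:2]*1000)),np.median(W[m][:,2]))
E
```

```text
False [-0.18255318 -0.22619493 -0.25247914]
True
[ 0.53131341 -0.30174389  0.1991715 ] [-0.24073577 -0.14213183  6.12514838]
0.9991613055667843 [ 0.56557519 -0.86975186 -0.50225936]
27.3083
((531.389404296875, -302.91583251953125), (22.569673538208008, 23.4330997467041), 14.370230674743652) 0.17920842763350725
```

View pics/s7.png

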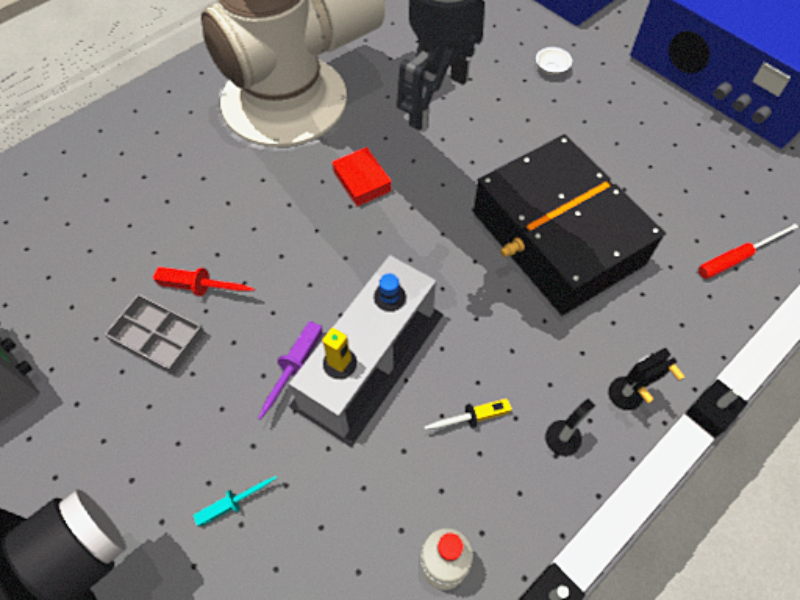

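View pics/w7.png

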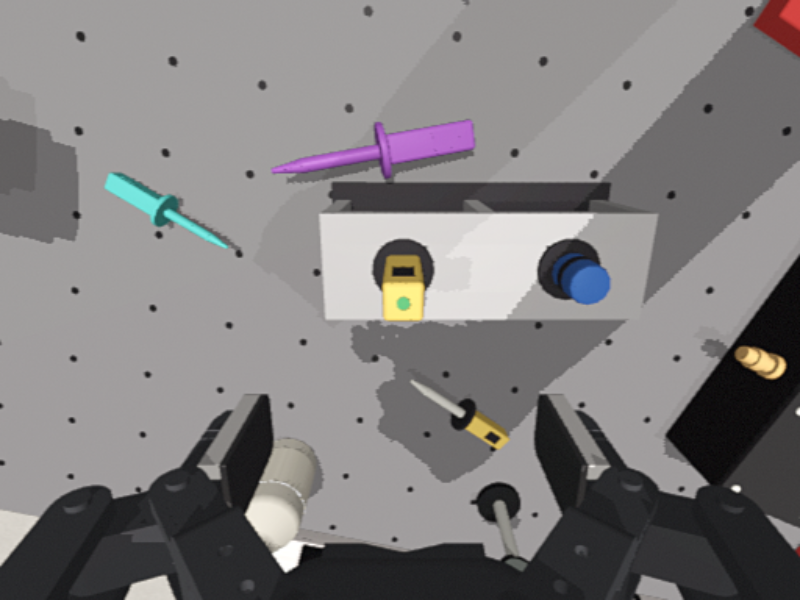

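The probe hangs upright in its original hole (dot at 403,303 in the wrist view, as at the start). The driver hasn't moved and the arm is clear.

```bash
python3 -c "
from station import bot
bot.sign_off()"
```

```text
the job is handed in; nothing more can be done
```

The leak check is done and handed in at about 27 s of the 66 s allowed. No verdict is reported.

- **Sweep:** I took the yellow probe from its stand and carried it past the blue driver with the tip about 19 cm up. I then swept the joint from the brass fitting end to the far end, running a few millimetres past each end. The sweep covered about 170 mm in 5.8 s, a mean of 2.9 cm/s, with the tip about 1 cm above the strip. The speed within the sweep was not sampled, only its average.
- **No pressing:** the force readings on the tool at the start and end of the sweep were near zero.
- **Return:** I lowered the probe into its original hole until light contact, about 6 N, and let go. The last pictures show it upright within about 1 mm of where it started, the driver in its place, and the gripper open and clear.

**Disagreements:**
- The cameras differed by about 2 mm on where the strip's centre lies, so I used a compromise.
- The small look-alike tools standing on the table had fallen over by my second look, before I had touched anything. They are still on the table.

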